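# Lock the watch-parts boxes into one stack

### The job

Pack up the job: with the tall blue parts box staying where it stands, take the loupe off its lid and stand the loupe upright on the bench on its wide eye-cup, then lock the red box on the blue one and the flat white box on top of the red one, yellow latches all at the same end and every box fully down over the lugs of the lid below. Set everything down gently, without dropping it, keep the boxes upright, do not knock the loupe over, and leave the screwdriver stand, the glass jar, the dust bell and the microphone stand alone.

Things in the scene. Friction and masses are not known exactly. Their poses are not given: they have to be found in the camera images.
- blue_box: the tall parts box, blue plastic, clear lid latched shut (one rigid piece), loose, 500 g give or take a third: 140 mm long (own x), 64 mm wide (own y, smooth sides), 60 mm high to the lid top, black lugs not counted. Origin: centre of the underside, z up; -x points to the end with the yellow latch (stands out 3 mm). Latch end within 45 degrees of facing the robot (-x). Stays as the stack's bottom
- red_box: the middle parts box, red plastic, clear lid latched shut (one rigid piece), loose, 300 g give or take a third: 140 mm long (own x), 64 mm wide (own y, smooth sides), 46 mm high to the lid top, black lugs not counted. Origin: centre of the underside, z up; -x points to the end with the yellow latch (stands out 3 mm). On the bench, turned anyhow. Locked on blue its origin is 60 mm above blue's
- white_box: the flat parts box, white plastic, clear lid latched shut (one rigid piece), loose, 200 g give or take a third: 140 mm long (own x), 64 mm wide (own y, smooth sides), 34 mm high to the lid top, black lugs not counted. Origin: centre of the underside, z up; -x points to the end with the yellow latch (stands out 3 mm). On the bench, turned anyhow. Locked on red its origin is 46 mm above red's
- blue_box_wide_lug (a point): on all three boxes alike: the wide lug on the lid, at the latch end; this point is the middle of its foot, on the lid top at box x = -46 mm, y = 0. Tapered, 7 mm high, 14 mm along x by 40 mm along y at the foot, 10 by 36 mm at the tip
- blue_box_narrow_lug (a point): on all three boxes alike: the narrow lug on the lid, at the end away from the latch; middle of its foot, box x = +46 mm, y = 0. Tapered, 7 mm high, 14 mm along x by 20 mm along y at the foot, 10 by 16 mm at the tip
- red_box_wide_recess (a point): on all three boxes alike: the wide recess in the underside, at the latch end; middle of its mouth, box x = -46 mm, y = 0, z = 0. 18 mm along x by 44 mm along y, 8 mm deep, so a wide lug fits with 2 mm play each side. Box locked: underside flat on the lid below
- red_box_narrow_recess (a point): on all three boxes alike: the narrow recess in the underside, away from the latch; middle of its mouth, box x = +46 mm, y = 0, z = 0. 18 mm along x by 24 mm along y, 8 mm deep. A wide lug cannot enter it: a box turned end for end sits high and tilted
- loupe: the eye loupe, loose, 45 g, 62 mm tall, standing on its black eye-cup: eye-cup 40 mm across at the foot, narrowing to 31 mm at 22 mm height; above that a plain brown barrel 32 mm across with brass bands, to the top. Origin: centre of the eye-cup's underside; z points up along the loupe. Starts on the blue lid (origin 60 mm above blue's), at most 10 mm along it and 5 mm across it from its middle
- screwdrivers: bystander: round aluminium stand with eight upright watchmaker's screwdrivers, 84 mm across, 133 mm high, 600 g, loose. Origin: centre of the underside
- jar: bystander: round lidded glass jar with a knob, 72 mm across, 82 mm high, loose. Origin: centre of the underside
- dust_bell: bystander: clear dust bell with a brass knob over a watch movement on a black disc, 80 mm across, 64 mm high, loose, standing close to one long side of the red box. Origin: centre of the underside
- mic_stand: bystander: grey microphone stand holding a watch, 80 mm (own x) by 60 mm (own y), 58 mm high, loose. Origin: centre of the underside

How it is judged:
By the outcome, as a careful person would: the job done as asked, in the order asked, and still so for the second after the job is handed in, with the robot touching nothing.
It also fails if it takes over 72 s, if anything falls off the work surface, if the arm or the gripper's body presses on something with over 40 N, if the wrist force passes 120 N, or if a joint passes its speed limit or range.

### The arm

A 6-joint arm with a two-finger parallel gripper is mounted at the origin on the work surface. World frame = base frame: x ahead of the robot, y to its left, z up, the work surface at z = 0. Lengths are in mm, angles in rad, forces in N, time in s.
With the tool pointing down it reaches from about 300 to 775 mm from the base axis. Payload 14.6 kg.
Tool frame: the origin (TCP) lies at the very end of the fingers, on their centre line; the grasp point (between the pads) lies 19 mm behind it (grip_point_offset is the distance from the TCP to the grasp point, in mm); z points along the fingers, y is the line along which they close (so a half turn about z gives the same grasp; the last joint's range is limited). The gripper opens to 94 mm and grips with 3 to 60 N. Pads are 16 mm wide; open, the fingers measure 119 mm over their backs; the gripper's body (75 mm by 177 mm) begins 78 mm behind the grasp point.
Start: joints at [1.182, 0.3, 1.521, -0, 1.321, -0.067], TCP at [173.948, 521.758, 205.446] pointing down, gripper open.
Joint ranges: [-3.03, 3.03], [-0.79, 2.21], [0.23, 2.52], [-1.04, 4.18], [0, 3.07], [-2.55, 2.55]. Speed limits (rad/s): [2.22, 2.22, 2.57, 3.14, 3.14, 3.14].

### API

Orientations are given as [roll, pitch, yaw] about the fixed x, y, z axes, in that order (R = Rz(yaw) Ry(pitch) Rx(roll)).
In Python, from cell import read_state, camera, camera_info, sign_off, grip_point_offset gives the robot as it stands.
- The arm moves only by the shell command python3 -m handwheel 'ROWS' [FORCE]. ROWS is text: rows parted by semicolons, each of 5 numbers parted by spaces: the shift along the world's x, y, z in units of 40 mm (1.0 is 40 mm), then the turn about the world's z in units of 5 degrees (1.0 is 5 degrees), then the closure, from 0 (fully open) to 1 (shut). In form: dx dy dz yaw gripper; .... A call has 1 to 12 rows; each row shifts and turns the commanded pose from where the row before left it; what a row does not reach is not made up. A row lasts 1/12 s, in which the tool goes at most 41.7 mm and 7.16 degrees, less where a joint would pass 70% of its speed; a pose out of reach is approached as far as the arm can. A call is refused whole if a number of a shift passes 1 or a number of a turn 1, either way. A call with a gripper value outside its range is refused whole. The fingers move at their own pace and stop on an object; FORCE is the grip in N (left out, the last holds). Time passes only in rows, so rows that do not move let the fingers close. It gives the time, the measured TCP pose, the force, the opening and the grip force at its end, in the units of the state.
- read_state(): the state, without advancing time (a new reading comes with each control period).
- camera(name): name is "scene" or "top" or "wrist"; returns (picture, depth): 400x640x3 uint8, red, green, blue; 400x640 float32, mm along the optical axis (not along the pixel's ray), 0 where there is no reading.
- camera_info(name): a dict with "intrinsics" (3x3 intrinsics, pixels), "world_from_camera" (4x4, takes a point from camera to world coordinates). Camera axes: x right, y down, z forward; pixel columns grow to the right and rows downward; lengths in mm; the calibration is good to about 2 mm. A picture is of the moment at which its call begins: read the wrist's pose just before it. camera_info takes no time and is no camera call; for the wrist camera it gives the pose at the moment of the call.
- sign_off(): hands the job in; it is judged then, once.
The state is a dict: "clock": time; "joints": joint angles; "qd": joint speeds; "effort": joint torques, N m; "eef_pos": TCP position; "eef_rot": TCP orientation; "wrist_force": force on the tool from outside, world axes, zero at the start; "moment": the same for the moment, N m; "finger_gap": finger opening in mm; "finger_force": force on a finger pad.
Only numpy, scipy, OpenCV 4.12 (cv2) and the standard library are available. Lean on these libraries where they do the work, as an engineer would, in place of code of your own. Each camera call takes 0.05 s, during which the arm holds its last target. There are 200 camera calls.

## Working session

There is one attempt and no reset: what is moved stays moved. The work goes in short steps, Python scripts to look and compute and a shell command to move; the robot and the scene stay as the last step left them, time stands still between calls to the robot, and variables do not carry over. Pictures are saved under pics/ and viewed, at most 10 in all, crops included, and the job is handed in when it is done.

```bash
mkdir -p pics; ls
cat > h.py <<'E'
import numpy as np, cv2
from cell import *
def pts(name):
    info=camera_info(name); im,d=camera(name)
    K=np.array(info["intrinsics"]);T=np.array(info["world_from_camera"])
    v,u=np.mgrid[0:d.shape[0],0:d.shape[1]]
    P=np.stack([(u-K[0,2])/K[0,0]*d,(v-K[1,2])/K[1,1]*d,d],-1)@T[:3,:3].T+T[:3,3]
    P[d==0]=np.nan
    return im,P
def save(im,f): cv2.imwrite("pics/"+f,im[:,:,::-1])
E
python3 - <<'E'
from h import *
im,P=pts("top"); save(im,"top.png"); np.savez("top.npz",im=im,P=P)
im,P=pts("scene"); save(im,"scene.png")
print(read_state(),grip_point_offset)
print(camera_info("top"))
E
```

```text
pics
{'clock': 0.1, 'joints': array([ 1.18239638e+00,  3.00424674e-01,  1.52153308e+00,  1.90118166e-05,
        1.32068483e+00, -6.65792372e-02]), 'qd': array([ 0.0007052 , -0.00230957, -0.00266267,  0.00031657, -0.00201166,
       -0.00018247]), 'effort': array([-5.85436319e-04, -5.32649982e+01, -3.53284371e+01,  7.08386209e-02,
        2.34750914e-02, -7.80344681e-05]), 'eef_pos': array([173.85882535, 521.54729423, 204.93209502]), 'eef_rot': array([-3.14054627e+00, -8.82268549e-05,  2.81976719e+00]), 'wrist_force': array([-0.84762791,  0.83226319,  0.07612631]), 'moment': array([ 0.02459438, -0.01278949,  0.03884838]), 'finger_force': 0.0, 'finger_gap': 94.01444058183135} 18.8
{'intrinsics': array([[478.81915053,   0.        , 324.26840617],
       [  0.        , 478.81915053, 211.57611295],
       [  0.        ,   0.        ,   1.        ]]), 'world_from_camera': array([[ 1.03940183e-02, -9.95848660e-01,  9.04290383e-02,
         4.13188566e+02],
       [-9.99869278e-01, -9.23053884e-03,  1.32749375e-02,
         1.93968971e+01],
       [-1.23851200e-02, -9.05551971e-02, -9.95814423e-01,
         1.36603552e+03],
       [ 0.00000000e+00,  0.00000000e+00,  0.00000000e+00,
         1.00000000e+00]])}
```

View pics/top.png

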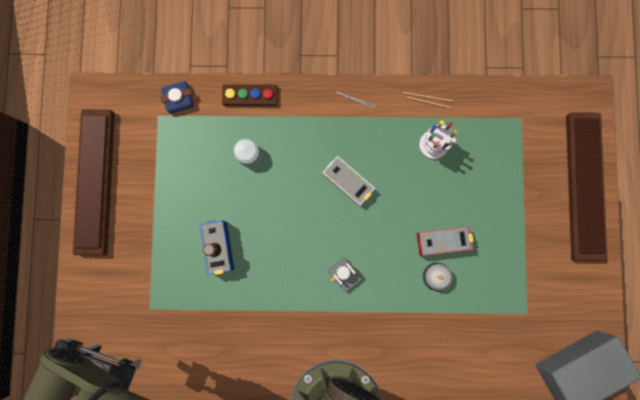

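View pics/scene.png

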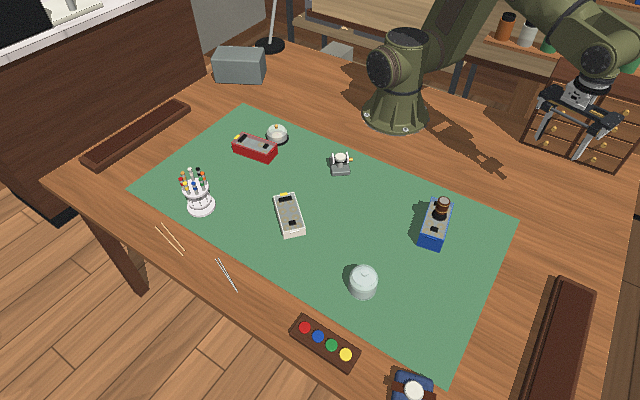

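The top view shows blue at about (215,247) with the loupe at (211,248) and the latch at (219,272). Red is at (445,241) with its latch at (472,238), and the dust bell is at (438,277). White is at (349,181) with its latch at (367,196). The jar is at (246,151).

Run:
```python
from h import *
z=np.load("top.npz"); P=z["P"]
def rect(u,v,h,tol=8,r=45):
    m=np.zeros(P.shape[:2],bool); m[v-r:v+r,u-r:u+r]=1
    m&=np.abs(P[...,2]-h)<tol
    n,l=cv2.connectedComponents(m.astype(np.uint8)); 
    k=np.bincount(l[l>0]).argmax(); m=l==k
    Q=P[m][:,:2].astype(np.float32); return cv2.minAreaRect(Q),np.median(P[m][:,2]),m.sum()
for n,a in dict(blue=(215,247,60),red=(445,241,46),white=(349,181,34),bell=(438,277,54,12,25),jar=(246,151,75,12),loupe=(211,248,122,8),mic=(345,275,40,20),scr=(434,143,60,60)).items(): print(n,rect(*a))
for n,(u,v) in dict(bl=(219,272),rl=(472,238),wl=(367,196)).items(): print(n,P[v,u])
```

```text
blue (((432.5868835449219, 334.6177978515625), (145.40478515625, 65.04756164550781), 10.91993522644043), np.float64(60.55074533017125), np.int64(1018))
red (((456.972900390625, -297.6661682128906), (63.80947494506836, 145.42311096191406), 7.544161796569824), np.float64(47.110455045627646), np.int64(1186))
white (((623.2542724609375, -30.10175323486328), (144.9999237060547, 64.72743225097656), 49.28143310546875), np.float64(34.501620683988904), np.int64(1127))
bell (((355.49896240234375, -280.65093994140625), (62.422611236572266, 61.18946075439453), 0.17045247554779053), np.float64(47.62241775377163), np.int64(398))
jar (((702.8023681640625, 257.2137756347656), (57.848384857177734, 54.62461471557617), 7.054110527038574), np.float64(66.01298505520231), np.int64(259))
loupe (((425.3175354003906, 334.8451232910156), (31.338640213012695, 30.659826278686523), 32.53419494628906), np.float64(122.68479726204771), np.int64(128))
mic (((358.6479187011719, -18.349365234375), (72.5823745727539, 67.84557342529297), 44.9491081237793), np.float64(55.24801356320165), np.int64(234))
scr (((741.51708984375, -277.0064697265625), (264.33148193359375, 260.1923522949219), 0.0528944730758667), np.float64(2.7970004129049357), np.int64(5134))
bl [364.55401086 319.98720732  64.14758009]
rl [ 464.08374532 -369.72633282   44.12161276]
wl [579.26896765 -82.13787105  32.07906334]
```

```bash
python3 -m handwheel '0.4 -0.3 0 0 0;0.8 -0.6 0 0 0;0.8 -0.6 0 0 0;0.8 -0.6 0 0 0;0.8 -0.6 0 0 0;0.8 -0.6 0 0 0;0.8 -0.6 0 0 0;0.8 -0.6 0 0 0;0.28 -0.15 0 0 0;0 0 0 0 0;0 0 0 0 0'
python3 - <<'E'
from h import *
im,P=pts("wrist"); save(im,"w1.png"); np.savez("w1.npz",im=im,P=P)
s=read_state();print(s["eef_pos"],s["eef_rot"])
m=np.abs(P[...,2]-122)<5;m&=np.hypot(P[...,0]-425,P[...,1]-335)<30
print("loupe",m.sum(),cv2.minEnclosingCircle(P[m][:,:2].astype(np.float32)))
m=np.abs(P[...,2]-60)<4
print("blue",m.sum(),cv2.minAreaRect(P[m][:,:2].astype(np.float32)))
print(camera_info("wrist")["world_from_camera"])
E
```

```text
clock: 1.02
eef_pos: [424.9, 335.8, 205.1]
eef_rot: [-3.141, -0.001, 2.819]
wrist_force: [0.2, 0.0, 0.6]
finger_gap: 93.6
finger_force: 0.0
[424.37878057 336.29907793 205.15500841] [-3.14119438e+00 -6.34291890e-04  2.81998619e+00]
loupe 851 ((427.7061767578125, 335.6090393066406), 16.51473617553711)
blue 5452 ((425.2276611328125, 166.26007080078125), (434.00872802734375, 151.29360961914062), 86.46810913085938)
[[ 3.15710502e-01  9.18780726e-01  2.36999698e-01  3.54780848e+02]
 [ 9.48854220e-01 -3.05283198e-01 -8.04850132e-02  3.58396757e+02]
 [-1.59605291e-03  2.50288128e-01 -9.68170081e-01  3.84525073e+02]
 [ 0.00000000e+00  0.00000000e+00  0.00000000e+00  1.00000000e+00]]
```

View pics/w1.png

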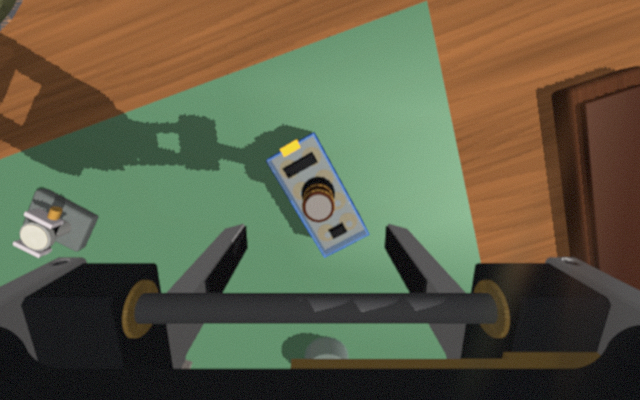

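Wrist picture: the loupe is at (318,205), centred between the fingers, at about (427,335.5). The blue latch is at (290,148). I'll descend and grip.

```bash
python3 -m handwheel '0.06 -0.01 -0.5 0 0;0 0 -0.7 0 0;0 0 -0.7 0 0.1;0 0 -0.5 0 0.2;0 0 -0.35 0 0.3;0 0 -0.2 0 0.4;0 0 0 0 0.5;0 0 0 0 0.6;0 0 0 0 0.7;0 0 0 0 0.8;0 0 0 0 0.8;0 0 0 0 0.8' 12
python3 -m handwheel '0 0 0 0 0.8;0 0 0 0 0.8;0 0 0 0 0.8'
```

```text
clock: 2.07
eef_pos: [427.8, 335.5, 88.1]
eef_rot: [3.141, 0.001, 2.82]
wrist_force: [0.1, 0.3, 1.4]
finger_gap: 30.7
finger_force: 6.0
clock: 2.32
eef_pos: [427.8, 335.5, 88.0]
eef_rot: [3.141, 0.0, 2.82]
wrist_force: [-1.2, 0.7, 5.1]
finger_gap: 30.5
finger_force: 12.0
```

```bash
python3 -m handwheel '0 0 0.2 0 0.8;0 0 0.5 0 0.8;0 0 0.6 0 0.8;0 -0.3 0 0 0.8;0 -0.6 0 0 0.8;0 -0.7 0 0 0.8;0 -0.7 0 0 0.8;0 -0.5 -0.2 0 0.8;0 -0.2 -0.4 0 0.8;0 0 -0.7 0 0.8;0 0 -0.7 0 0.8;0 0 -0.5 0 0.8'
python3 -m handwheel '0 0 -0.2 0 0.8;0 0 -0.05 0 0.8;0 0 0 0 0.8'
```

```text
clock: 3.32
eef_pos: [426.8, 214.5, 37.6]
eef_rot: [-3.141, -0.001, 2.819]
wrist_force: [0.2, 0.4, -0.9]
finger_gap: 30.9
finger_force: 12.0
clock: 3.57
eef_pos: [427.7, 215.3, 29.8]
eef_rot: [-3.141, -0.0, 2.82]
wrist_force: [-0.6, 1.0, -0.5]
finger_gap: 31.0
finger_force: 12.0
```

```bash
python3 -m handwheel '0 0 -0.02 0 0.8;0 0 -0.02 0 0.8;0 0 -0.01 0 0.8;0 0 0 0 0.8'
```

```text
clock: 3.9
eef_pos: [427.8, 215.5, 28.0]
eef_rot: [3.141, 0.001, 2.82]
wrist_force: [-0.9, 1.1, 1.1]
finger_gap: 30.5
finger_force: 12.0
```

```bash
python3 -m handwheel '0 0 0 0 0.7;0 0 0 0 0.6;0 0 0 0 0.5;0 0 0 0 0.4;0 0 0 0 0.3;0 0 0.2 0 0.2;0 0 0.6 0 0;0 0 0.9 0 0;0 0.4 0.9 0 0;0 0.7 0.9 0 0;0 0.7 0.7 0 0;0 0.2 0.2 0 0'
python3 - <<'E'
from h import *
im,P=pts("wrist"); save(im,"w2.png"); np.savez("w2.npz",im=im,P=P)
s=read_state();print(s["eef_pos"],s["eef_rot"])
m=np.abs(P[...,2]-62)<5;m&=np.hypot(P[...,0]-428,P[...,1]-215)<30
print("loupe",m.sum(),cv2.minEnclosingCircle(P[m][:,:2].astype(np.float32)))
m=np.abs(P[...,2]-60)<4;m&=np.hypot(P[...,0]-432,P[...,1]-335)<85
print("blue",m.sum(),np.median(P[m][:,2]),cv2.minAreaRect(P[m][:,:2].astype(np.float32)))
m=m.astype(np.uint8)
E
```

```text
clock: 4.9
eef_pos: [428.3, 296.1, 205.6]
eef_rot: [3.136, 0.004, 2.821]
wrist_force: [0.3, 0.5, 0.0]
finger_gap: 93.9
finger_force: 0.0
[428.17889021 295.87506307 204.54678209] [3.13676128 0.00375523 2.82185892]
loupe 568 ((426.89703369140625, 214.52117919921875), 16.354154586791992)
blue 5868 60.102542179560714 ((434.0441589355469, 334.60711669921875), (143.5937042236328, 64.07807922363281), 10.81685733795166)
```

View pics/w2.png

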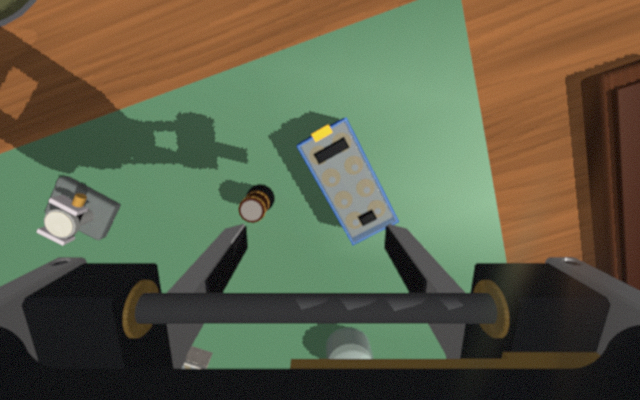

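The loupe stands upright at (255,205). Blue is clear, with its wide lug at (331,150), narrow lug at (367,217) and latch at (321,131). I'll compute the lugs, then go to red.

```bash
cat >> h.py <<'E'
def lugs(P,cx,cy,zt):
    "lug tips above lid zt near cx,cy -> centres"
    m=(P[...,2]>zt+4)&(P[...,2]<zt+10)&(np.hypot(P[...,0]-cx,P[...,1]-cy)<65)
    n,l,s,_=cv2.connectedComponentsWithStats(m.astype(np.uint8))
    out=[]
    for k in np.argsort(-s[1:,4])[:2]+1:
        r=cv2.minAreaRect(P[l==k][:,:2].astype(np.float32)); out.append((np.array(r[0]),r[1],s[k,4]))
    a,b=out[0][0],out[1][0]
    print("lugs",out); 
    d=b-a; print("mid",(a+b)/2,"len",np.hypot(*d),"yaw",np.degrees(np.arctan2(d[1],d[0])))
E
python3 - <<'E'
from h import *
P=np.load("w2.npz")["P"]; lugs(P,434,335,60)
P=np.load("top.npz")["P"]; lugs(P,457,-298,46);lugs(P,623,-30,34)
E
python3 -m handwheel '0 -0.3 0 -0.5 0;0 -0.7 0 -1 0;0 -1 0 -1 0;0 -1 0 -1 0;0 -1 0 -1 0;0 -1 0 -1 0;0 -1 0 -1 0;0 -1 0 -1 0;0 -1 0 -1 0;0 -1 0 -1 0;0 -1 0 -1 0;0 -1 0 -1 0'
python3 -m handwheel '0 -1 0 -1 0;0.1 -1 0 -0.4 0;0.2 -1 0 0 0;0.2 -0.9 0 0 0;0.2 0 0 0 0;0 0 0 0 0;0 0 0 0 0'
```

```text
lugs [(array([389.90228271, 326.15716553]), (11.925177574157715, 38.003746032714844), np.int32(354)), (array([479.86392212, 343.33773804]), (11.95516300201416, 18.23601722717285), np.int32(139))]
mid [434.88310242 334.74745178] len 91.58749170095257 yaw 10.811965619984065
lugs [(array([ 463.50427246, -341.77307129]), (38.21174621582031, 13.84514045715332), np.int32(50)), (array([ 451.05358887, -250.19134521]), (19.770471572875977, 17.7996883392334), np.int32(32))]
mid [ 457.27893066 -295.98220825] len 92.42419635942156 yaw 97.74198863513209
lugs [(array([593.50891113, -65.66136169]), (22.04025650024414, 35.90151596069336), np.int32(52)), (array([653.87567139,   6.79434204]), (15.243738174438477, 22.704591751098633), np.int32(29))]
mid [623.69229126 -29.43350983] len 94.30787213874372 yaw 50.2004929991803
clock: 5.95
eef_pos: [425.1, -149.9, 198.8]
eef_rot: [-3.139, -0.001, 1.809]
wrist_force: [-0.1, 0.4, -0.3]
finger_gap: 94.1
finger_force: 0.0
clock: 6.53
eef_pos: [454.1, -302.8, 198.9]
eef_rot: [-3.14, -0.002, 1.692]
wrist_force: [0.4, 0.4, -0.9]
finger_gap: 94.1
finger_force: 0.0
```

Run:
```python
from h import *
im,P=pts("wrist"); save(im,"w3.png"); np.savez("w3.npz",im=im,P=P)
s=read_state();print(s["eef_pos"],s["eef_rot"])
lugs(P,457,-296,46)
m=np.abs(P[...,2]-46)<4;m&=np.hypot(P[...,0]-457,P[...,1]+296)<80
m=cv2.morphologyEx(m.astype(np.uint8),cv2.MORPH_OPEN,np.ones((7,7)))>0
print("red",m.sum(),cv2.minAreaRect(P[m][:,:2].astype(np.float32)))
m=(P[...,2]>15)&(P[...,2]<70)&(np.hypot(P[...,0]-355,P[...,1]+281)<55)
Q=P[m]; print("bell max x",np.nanpercentile(Q[:,0],[90,99,100]), np.nanpercentile(Q[:,1],[0,50,100]))
```

```text
[ 454.35144536 -302.34072963  199.41929442] [-3.14014837e+00 -1.37225640e-03  1.69342064e+00]
lugs [(array([ 465.59259033, -342.70397949]), (36.98398208618164, 11.355097770690918), np.int32(283)), (array([ 453.42727661, -252.53533936]), (17.276256561279297, 11.433242797851562), np.int32(169))]
mid [ 459.50993347 -297.61965942] len 90.98559513476962 yaw 97.6837968204081
red 5761 ((436.189208984375, -303.0422058105469), (111.28070068359375, 142.87725830078125), 7.472433567047119)
bell max x [387.18816034 394.43383586 395.29282156] [-316.90782335 -277.91706108 -246.00794588]
```

View pics/w3.png

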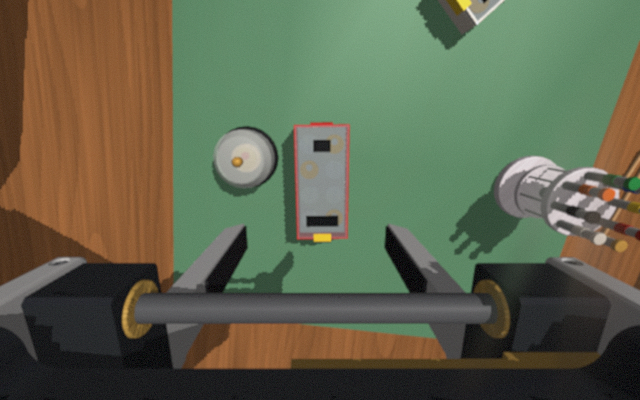

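The bell is at (245,158), its edge about 29 mm off red's side. Red is centred at (322,180) with its latch at (322,238). I'll half-close the fingers so the near one fits in the gap.

```bash
python3 -m handwheel '0.12 0.11 -0.3 0.13 0.19;0 0 -0.6 0 0.19;0 0 -0.8 0 0.19;0 0 -0.8 0 0.19;0 0 -0.5 0 0.19;0 0 0 0 0.19;0 0 0 0 0.19'
```

```text
clock: 7.17
eef_pos: [460.1, -297.6, 79.9]
eef_rot: [-3.14, -0.001, 1.707]
wrist_force: [-0.1, -0.0, 1.5]
finger_gap: 76.2
finger_force: 0.0
```

```bash
python3 -m handwheel '0 0 -0.4 0 0.19;0 0 -0.5 0 0.19;0 0 -0.4 0 0.19;0 0 -0.25 0 0.19;0 0 -0.15 0 0.19;0 0 0 0 0.23;0 0 0 0 0.27;0 0 0 0 0.3;0 0 0 0 0.34;0 0 0 0 0.4;0 0 0 0 0.4;0 0 0 0 0.4' 25
```

```text
clock: 8.17
eef_pos: [460.8, -299.0, 13.4]
eef_rot: [3.141, 0.001, 1.705]
wrist_force: [-0.0, 1.2, 7.4]
finger_gap: 63.6
finger_force: 25.0
```

```bash
python3 -m handwheel '0 0 0.1 0 0.4;0 0 0.3 0 0.4;0 0 0.6 0 0.4;0 0 0.8 0 0.4;0 0 0.8 0 0.4;0 0 0.8 0 0.4;0 0 0.5 0 0.4;0 0 0.1 0 0.4;0 0 0 0 0.4'
```

```text
clock: 8.92
eef_pos: [460.5, -298.8, 173.6]
eef_rot: [3.14, 0.002, 1.705]
wrist_force: [0.6, 1.4, -4.9]
finger_gap: 63.4
finger_force: 25.0
```

```bash
cat >> h.py <<'E'
def held(P,h):
    "lugs of the held box, in TCP frame; h = lid height above TCP"
    s=read_state();p=s["eef_pos"];y=s["eef_rot"][2];print(p,s["eef_rot"])
    c,q=np.cos(y),np.sin(y); Q=P-p; L=np.stack([c*Q[...,0]+q*Q[...,1],-q*Q[...,0]+c*Q[...,1],Q[...,2]],-1)
    m=(np.abs(L[...,0])<70)&(np.abs(L[...,1])<24)&(np.abs(L[...,2]-h)<25)
    print("z pct",np.nanpercentile(L[...,2][m],[5,25,50,75,95])); lugs(L,0,0,np.nanmedian(L[...,2][m]))
E
python3 - <<'E'
from h import *
im,P=pts("wrist"); save(im,"w4.png"); np.savez("w4.npz",im=im,P=P); held(P,33)
E
```

```text
[ 460.05358606 -298.44054953  171.84073682] [-3.14124247e+00 -3.13234003e-04  1.70542167e+00]
z pct [33.58529102 34.20362765 34.64940278 35.18172126 41.47392405]
lugs [(array([-44.82342911,   0.44677925]), (37.641624450683594, 11.863639831542969), np.int32(999)), (array([47.1076622 ,  0.45294285]), (17.850168228149414, 11.996112823486328), np.int32(751))]
mid [1.14211655 0.44986105] len 91.93109151521551 yaw 0.003841443577904925
```

```bash
python3 -m handwheel '0 0.3 0 -0.5 0.4;0 0.6 0 -0.8 0.4;0 0.8 0 -0.9 0.4;0 0.9 0 -0.9 0.4;0 0.9 0 -0.9 0.4;0 0.9 0 -0.9 0.4;0 0.9 0 -0.9 0.4;0 0.9 0 -0.9 0.4;0 0.9 0 -0.9 0.4;0 0.9 0 -0.9 0.4;0 0.9 0 -0.9 0.4;0 0.9 0 -0.9 0.4'
python3 -m handwheel '-0.1 0.9 0 -0.9 0.4;-0.1 0.9 0 -0.9 0.4;-0.1 0.9 0 -0.9 0.4;-0.1 0.9 0 -0.9 0.4;-0.1 0.8 0 -0.9 0.4;-0.1 0.7 0 -0.9 0.4;0 0.5 0 -0.9 0.4;0 0.3 0 -0.8 0.4;0 0 0 0 0.4;0 0 0 0 0.4'
python3 -c "
from cell import *;import numpy as np
s=read_state();print(s['eef_pos'],np.degrees(s['eef_rot']),s['joints'])"
```

```text
clock: 9.97
eef_pos: [459.1, 95.0, 170.5]
eef_rot: [-3.14, 0.002, 0.803]
wrist_force: [0.4, -0.6, -4.2]
finger_gap: 63.6
finger_force: 25.0
clock: 10.8
eef_pos: [435.6, 329.0, 170.5]
eef_rot: [3.14, 0.003, 0.19]
wrist_force: [-0.5, -0.0, -4.0]
finger_gap: 63.7
finger_force: 25.0
[435.62344078 328.98875233 170.45213535] [1.79921116e+02 1.68132067e-01 1.08769866e+01] [ 5.79811721e-01  3.23449903e-01  1.57397130e+00 -1.66475588e-04
  1.24740899e+00  1.96081996e+00]
```

I'll take one short sidestep, so blue's lugs are measured at the same tool yaw as red in the hand and any camera bias cancels.

```bash
python3 -m handwheel '0.2 -0.38 0 0 0.4;0.4 -0.7 0 0 0.4;0.4 -0.7 0 0 0.4;0.2 -0.4 0 0 0.4;0 0 0 0 0.4;0 0 0 0 0.4;0 0 0 0 0.4'
python3 - <<'E'
from h import *
im,P=pts("wrist"); save(im,"w5.png"); np.savez("w5.npz",im=im,P=P); s=read_state(); print(s["eef_pos"],np.degrees(s["eef_rot"]),s["qd"].max())
lugs(P,435,335,60)
m=np.abs(P[...,2]-60)<4;m&=np.hypot(P[...,0]-435,P[...,1]-335)<80
print("blue",m.sum(),np.median(P[m][:,2]),cv2.minAreaRect(P[m][:,:2].astype(np.float32)))
held(P,33)
E
```

```text
clock: 11.38
eef_pos: [484.0, 241.7, 171.9]
eef_rot: [3.142, 0.001, 0.187]
wrist_force: [-0.8, 0.5, -3.0]
finger_gap: 64.0
finger_force: 25.0
[483.93556153 242.14368846 172.01586106] [1.79997889e+02 3.50351236e-02 1.07673740e+01] 0.013754951416582142
lugs [(array([480.16928101, 342.95739746]), (11.905841827392578, 17.458608627319336), np.int32(198)), (array([389.05456543, 334.09893799]), (11.104711532592773, 21.209609985351562), np.int32(162))]
mid [434.61192322 338.52816772] len 91.54432641488707 yaw -174.44697642346625
blue 5501 60.278531609906565 ((436.052001953125, 335.31878662109375), (142.50022888183594, 64.70882415771484), 10.659601211547852)
[483.93556153 242.14368846 172.01586106] [3.14155581e+00 6.11478260e-04 1.87926127e-01]
z pct [31.76214309 32.3826592  32.83522196 33.36493366 39.68920824]
lugs [(array([-44.03707886,  -1.42192268]), (12.088306427001953, 37.5945930480957), np.int32(1003)), (array([47.67586136, -1.7253685 ]), (17.511747360229492, 11.946929931640625), np.int32(752))]
mid [ 1.81939125 -1.57364559] len 91.71344221235339 yaw -0.18957086193584038
```

```bash
python3 -m handwheel '-0.2 0.38 0 0 0.4;-0.4 0.75 0 0 0.4;-0.42 0.75 0 0 0.4;-0.25 0.45 -0.1 0 0.4;0 0 -0.4 0 0.4;0 0 -0.6 0 0.4;0 0 -0.6 0 0.4;0 0 -0.35 0 0.4;0 0 -0.15 0 0.4;0 0 0 0 0.4;0 0 0 0 0.4;0 0 0 0 0.4'
python3 -c "
from cell import *;import numpy as np
s=read_state();print(s['eef_pos'],np.degrees(s['eef_rot']),s['wrist_force'],s['moment'])"
```

```text
clock: 12.43
eef_pos: [434.0, 335.8, 85.5]
eef_rot: [-3.141, -0.002, 0.187]
wrist_force: [-0.7, 0.6, -3.4]
finger_gap: 64.0
finger_force: 25.0
[433.95081338 335.81326704  85.53675997] [-1.79957403e+02 -9.60062484e-02  1.07357766e+01] [-0.7013585   0.58761339 -3.3603498 ] [-0.02293358  0.14358883 -0.01619356]
```

```bash
python3 -m handwheel '-0.01 0 -0.05 0 0.4;0 0 -0.05 0 0.4;0 0 -0.05 0 0.4;0 0 -0.04 0 0.4;0 0 0 0 0.4;0 0 0 0 0.4'
python3 -c "
from cell import *;import numpy as np
s=read_state();print(s['eef_pos'],np.degrees(s['eef_rot']),s['wrist_force'],s['moment'])"
```

```text
clock: 12.93
eef_pos: [433.1, 335.3, 76.6]
eef_rot: [3.142, 0.0, 0.187]
wrist_force: [0.9, -0.1, -2.4]
finger_gap: 64.0
finger_force: 25.0
[433.13097432 335.28886302  76.64714819] [1.79995791e+02 1.13868851e-02 1.07083119e+01] [ 0.86954421 -0.10607814 -2.36959664] [-0.02673578  0.13276922  0.05260712]
```

The lugs have entered the recesses with no contact force. I'll keep lowering.

```bash
python3 -m handwheel '0 0 -0.03 0 0.4;0 0 -0.03 0 0.4;0 0 0 0 0.4;0 0 0 0 0.4'; python3 -m handwheel '0 0 -0.02 0 0.4;0 0 0 0 0.4'
python3 -c "
from cell import *;import numpy as np
s=read_state();print(s['eef_pos'],np.degrees(s['eef_rot']),s['wrist_force'],s['moment'])"
```

```text
clock: 13.27
eef_pos: [433.1, 335.3, 74.3]
eef_rot: [3.142, 0.0, 0.187]
wrist_force: [0.9, -0.1, -3.8]
finger_gap: 64.1
finger_force: 25.0
clock: 13.43
eef_pos: [433.1, 335.3, 73.5]
eef_rot: [-3.142, -0.0, 0.187]
wrist_force: [0.6, 0.5, -3.2]
finger_gap: 63.7
finger_force: 25.0
[433.14629544 335.34717548  73.46121885] [-1.79999253e+02 -9.33227486e-04  1.07134712e+01] [ 0.56733296  0.46827988 -3.16196139] [-0.0230818   0.09998352 -0.01200653]
```

```bash
python3 -m handwheel '0 0 -0.015 0 0.4;0 0 -0.01 0 0.4;0 0 0 0 0.4'; python3 -m handwheel '0 0 -0.015 0 0.4;0 0 -0.01 0 0.4;0 0 0 0 0.4'
```

```text
clock: 13.68
eef_pos: [433.2, 335.4, 73.4]
eef_rot: [-3.142, -0.0, 0.187]
wrist_force: [-4.0, -2.9, 7.5]
finger_gap: 63.9
finger_force: 25.0
clock: 13.93
eef_pos: [433.3, 335.4, 73.4]
eef_rot: [-3.142, -0.001, 0.187]
wrist_force: [-8.0, -6.2, 18.6]
finger_gap: 63.8
finger_force: 25.0
```

Contact came at 73.4, which is exactly 13.4 + 60, so red is fully seated. I'll relieve the push and release.

```bash
python3 -m handwheel '0 0 0.03 0 0.4;0 0 0 0 0.36;0 0 0 0 0.3;0 0 0 0 0.25;0 0 0 0 0.2;0 0 0 0 0.15;0 0 0.2 0 0.1;0 0 0.5 0 0.05;0 0 0.8 0 0;0 0 0.8 0 0;0 0 0.8 0 0;0 0 0.2 0 0'
python3 - <<'E'
from h import *
im,P=pts("wrist"); save(im,"w6.png"); np.savez("w6.npz",im=im,P=P)
s=read_state(); print(s["eef_pos"],s["eef_rot"])
lugs(P,434.7,335.5,106)
m=np.abs(P[...,2]-106)<3;m&=np.hypot(P[...,0]-435,P[...,1]-335)<80
A=np.c_[P[m][:,:2]-[435,335],np.ones(m.sum())];print("lid plane",np.linalg.lstsq(A,P[m][:,2],rcond=None)[0],m.sum())
E
```

```text
clock: 14.93
eef_pos: [434.3, 336.2, 210.5]
eef_rot: [-3.139, -0.007, 0.187]
wrist_force: [0.1, -0.7, 1.8]
finger_gap: 94.0
finger_force: 0.0
[434.28882612 336.11816561 209.6393891 ] [-3.13886426 -0.00638382  0.18700924]
lugs [(array([390.24401855, 326.01971436]), (11.891090393066406, 37.361053466796875), np.int32(389)), (array([479.73461914, 343.03646851]), (11.836773872375488, 16.802818298339844), np.int32(214))]
mid [434.98931885 334.52809143] len 91.09411350381886 yaw 10.766333734516733
lid plane [-2.27721991e-03 -1.51937007e-03  1.06339250e+02] 7482
```

View pics/w6.png

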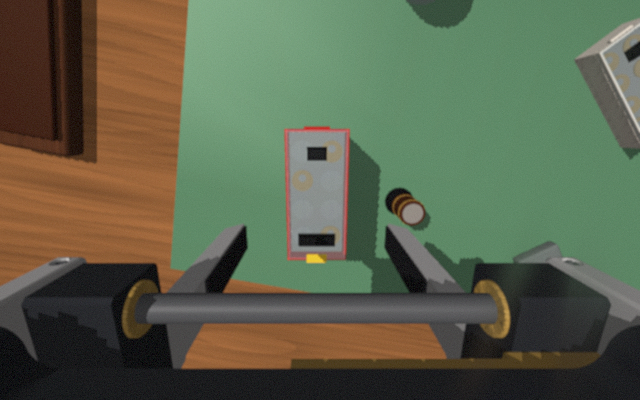

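Red sits level with its lid at 106.3. Its latch is at (316,258), the same end as blue's, and the loupe stands at (405,208). White is next.

```bash
python3 -m handwheel '0.2 -0.4 0 0.4 0;0.4 -0.8 0 0.7 0;0.44 -0.84 0 0.7 0;0.44 -0.84 0 0.7 0;0.44 -0.84 0 0.7 0;0.44 -0.84 0 0.7 0;0.44 -0.84 0 0.7 0;0.44 -0.84 0 0.7 0;0.44 -0.84 0 0.7 0;0.44 -0.84 0 0.7 0;0.4 -0.8 0 0.7 0;0.2 -0.4 0 0.36 0'
python3 -m handwheel '0 0 0 0 0;0 0 0 0 0'
python3 - <<'E'
from h import *
im,P=pts("wrist"); save(im,"w7.png"); np.savez("w7.npz",im=im,P=P)
s=read_state(); print(s["eef_pos"],np.degrees(s["eef_rot"]))
lugs(P,625,-31,34)
E
```

```text
clock: 15.98
eef_pos: [622.6, -33.1, 203.2]
eef_rot: [-3.141, 0.001, 0.865]
wrist_force: [-0.7, 0.3, -0.5]
finger_gap: 94.0
finger_force: 0.0
clock: 16.15
eef_pos: [621.6, -29.9, 203.4]
eef_rot: [-3.14, 0.001, 0.862]
wrist_force: [-0.4, 0.8, -0.2]
finger_gap: 93.9
finger_force: 0.0
[621.47205329 -28.97750778 203.81813736] [-1.79924470e+02  3.68117535e-02  4.94494314e+01]
lugs [(array([596.73156738, -64.58903503]), (11.73987865447998, 37.420875549316406), np.int32(267)), (array([656.13720703,   5.17928886]), (11.83974838256836, 18.131500244140625), np.int32(142))]
mid [626.43438721 -29.70487309] len 91.63323109887735 yaw 49.586599716987465
```

```bash
python3 -m handwheel '0.12 -0.02 -0.3 0.03 0;0 0 -0.7 0 0;0 0 -0.9 0 0;0 0 -0.9 0 0.05;0 0 -0.7 0 0.1;0 0 -0.5 0 0.15;0 0 -0.3 0 0.15;0 0 0 0 0.15;0 0 0 0 0.15'
```

```text
clock: 16.95
eef_pos: [626.9, -29.6, 33.0]
eef_rot: [3.142, -0.0, 0.867]
wrist_force: [-0.2, 0.9, 0.3]
finger_gap: 80.2
finger_force: 0.0
```

```bash
python3 -m handwheel '0 0 -0.25 0 0.15;0 0 -0.2 0 0.15;0 0 -0.14 0 0.15;0 0 0 0 0.2;0 0 0 0 0.24;0 0 0 0 0.28;0 0 0 0 0.3;0 0 0 0 0.34;0 0 0 0 0.4;0 0 0 0 0.4;0 0 0 0 0.4;0 0 0 0 0.4' 22
```

```text
clock: 17.95
eef_pos: [626.9, -30.2, 9.5]
eef_rot: [3.141, -0.0, 0.867]
wrist_force: [-2.6, 1.7, 5.5]
finger_gap: 63.8
finger_force: 22.0
```

```bash
python3 -m handwheel '0 0 0.1 0 0.4;0 0 0.3 0 0.4;0 0 0.7 0 0.4;0 0 0.9 0 0.4;0 0 0.9 0 0.4;0 0 0.9 0 0.4;0 0 0.7 0 0.4;0 0 0.3 0 0.4;0 0 0 0 0.4;0 0 0 0 0.4;0 0 0 0 0.4'
python3 - <<'E'
from h import *
im,P=pts("wrist"); save(im,"w8.png"); held(P,25)
E
```

```text
clock: 18.87
eef_pos: [626.0, -30.2, 198.7]
eef_rot: [-3.139, 0.002, 0.867]
wrist_force: [-0.5, 0.5, -3.1]
finger_gap: 64.1
finger_force: 22.0
[626.00620569 -30.21158677 198.65318102] [-3.13854594e+00  2.11951754e-03  8.66767765e-01]
z pct [23.69540573 24.32502478 24.77990578 25.28158187 31.31099118]
lugs [(array([46.48141098, -0.60089397]), (17.434389114379883, 11.476518630981445), np.int32(677)), (array([-48.50720978,  -0.43746376]), (36.883148193359375, 6.942741870880127), np.int32(462))]
mid [-1.0128994  -0.51917887] len 94.98876135076577 yaw 179.90142132616887
```

```bash
python3 -m handwheel '-0.2 0.4 0 -0.4 0.4;-0.4 0.8 0 -0.7 0.4;-0.44 0.84 0 -0.7 0.4;-0.44 0.84 0 -0.7 0.4;-0.44 0.84 0 -0.7 0.4;-0.44 0.84 0 -0.7 0.4;-0.44 0.84 0 -0.7 0.4;-0.44 0.84 0 -0.7 0.4;-0.44 0.84 0 -0.7 0.4;-0.44 0.84 0 -0.7 0.4;-0.44 0.72 0 -0.7 0.4;-0.2 0.4 0 -0.39 0.4'
python3 -m handwheel '0 0 -0.3 0 0.4;0 0 -0.5 0 0.4;0 0 -0.5 0 0.4;0 0 -0.3 0 0.4;0 0 0 0 0.4;0 0 0 0 0.4;0 0 0 0 0.4'
python3 -c "
from cell import *;import numpy as np
s=read_state();print(s['eef_pos'],np.degrees(s['eef_rot']),s['wrist_force'],s['moment'])"
```

```text
clock: 19.92
eef_pos: [433.8, 333.7, 199.5]
eef_rot: [3.141, 0.003, 0.186]
wrist_force: [0.1, 0.3, -2.5]
finger_gap: 63.4
finger_force: 22.0
clock: 20.5
eef_pos: [436.5, 331.4, 137.5]
eef_rot: [-3.142, -0.0, 0.187]
wrist_force: [-0.0, -1.1, -1.8]
finger_gap: 63.7
finger_force: 22.0
[436.52146514 331.40176975 137.45093837] [-1.79998385e+02 -9.43535232e-03  1.07102498e+01] [-0.04174811 -1.10910563 -1.75526981] [-0.0074148   0.16196823 -0.05599184]
```

```bash
python3 -m handwheel '-0.03 0.05 -0.05 0 0.4;-0.028 0.055 -0.1 0 0.4;0 0 -0.1 0 0.4;0 0 0 0 0.4;0 0 0 0 0.4;0 0 0 0 0.4'
```

```text
clock: 21.0
eef_pos: [434.1, 335.6, 127.2]
eef_rot: [-3.142, -0.0, 0.187]
wrist_force: [-0.3, -0.5, -2.8]
finger_gap: 63.9
finger_force: 22.0
```

```bash
python3 -m handwheel '0 0 -0.05 0 0.4;0 0 -0.05 0 0.4;0 0 -0.05 0 0.4;0 0 -0.04 0 0.4;0 0 0 0 0.4'; python3 -m handwheel '0 0 -0.03 0 0.4;0 0 -0.03 0 0.4;0 0 -0.02 0 0.4;0 0 0 0 0.4'
```

```text
clock: 21.42
eef_pos: [433.9, 335.4, 119.1]
eef_rot: [3.141, 0.001, 0.187]
wrist_force: [0.2, -0.4, -2.9]
finger_gap: 64.0
finger_force: 22.0
clock: 21.75
eef_pos: [434.0, 335.5, 116.1]
eef_rot: [3.142, 0.0, 0.187]
wrist_force: [0.1, -0.3, -3.1]
finger_gap: 63.8
finger_force: 22.0
```

```bash
python3 -m handwheel '0 0 -0.015 0 0.4;0 0 0 0 0.4'; python3 -m handwheel '0 0 -0.015 0 0.4;0 0 -0.005 0 0.4;0 0 0 0 0.4'
```

```text
clock: 21.92
eef_pos: [434.0, 335.6, 115.7]
eef_rot: [-3.142, 0.0, 0.187]
wrist_force: [0.1, 0.7, -3.5]
finger_gap: 63.5
finger_force: 22.0
clock: 22.17
eef_pos: [434.1, 335.6, 115.5]
eef_rot: [-3.141, -0.0, 0.187]
wrist_force: [-3.4, -2.5, 5.5]
finger_gap: 63.9
finger_force: 22.0
```

Contact came at 115.5, as predicted. I'll release and check.

```bash
python3 -m handwheel '0 0 0.005 0 0.4;0 0 0 0 0.36;0 0 0 0 0.3;0 0 0 0 0.25;0 0 0 0 0.2;0 0 0 0 0.15;0 0 0.2 0 0.1;0 0 0.5 0 0.05;0 0 0.8 0 0;0 0 0.8 0 0;0 0 0.8 0 0;0 0 0.3 0 0'
python3 -m handwheel '0 0 0 0 0;0 0 0 0 0'
python3 - <<'E'
from h import *
im,P=pts("wrist"); save(im,"w9.png")
lugs(P,434.7,335.5,140)
m=np.abs(P[...,2]-140)<4;m&=np.hypot(P[...,0]-435,P[...,1]-335)<80
A=np.c_[P[m][:,:2]-[435,335],np.ones(m.sum())];print("lid plane",np.linalg.lstsq(A,P[m][:,2],rcond=None)[0],m.sum())
im,P=pts("scene"); save(im[100:330,240:560].repeat(2,0).repeat(2,1),"s2.png")
E
```

```text
clock: 23.17
eef_pos: [434.8, 336.1, 256.5]
eef_rot: [-3.139, -0.006, 0.187]
wrist_force: [-0.5, 0.4, 0.8]
finger_gap: 94.2
finger_force: 0.0
clock: 23.33
eef_pos: [434.0, 335.5, 251.2]
eef_rot: [-3.141, -0.001, 0.187]
wrist_force: [-0.3, -0.3, -0.9]
finger_gap: 93.7
finger_force: 0.0
lugs [(array([390.19104004, 326.81115723]), (11.119976997375488, 37.08765411376953), np.int32(347)), (array([479.57043457, 343.17550659]), (11.161187171936035, 17.204198837280273), np.int32(212))]
mid [434.8807373  334.99333191] len 90.86510934852986 yaw 10.375291729461914
lid plane [-3.13286051e-03 -1.50334176e-03  1.40353157e+02] 7271
```

View pics/s2.png

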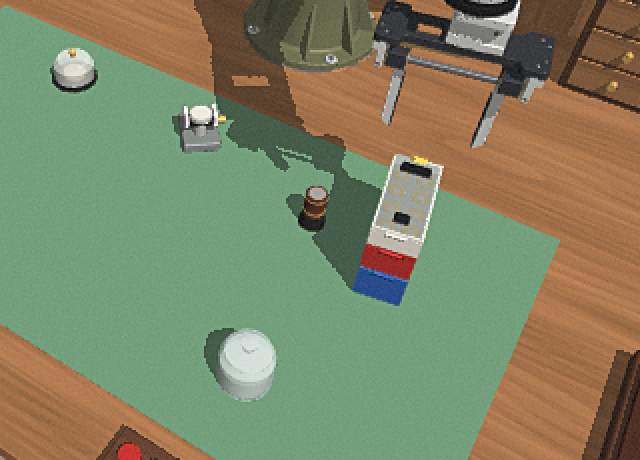

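The three boxes are stacked flush at (400,230), with the lid level at 140 mm and the latch at (421,160). The loupe stands upright at (315,208), and the bell, the mic stand and the jar look undisturbed.

```bash
python3 -c "
from cell import *;print(sign_off())"
```

```text
the job is handed in; nothing more can be done
None
```

The job is done and handed in at about 23 s: the loupe stands upright on its eye-cup on the bench, and red then white are locked fully down on blue with the yellow latches all at the same end.

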